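# Load the gauge carrier under the spring flap

## Task

Load the gauge carrier into its dust chamber: with one fingertip press the flap's plate down and keep the flap open, and meanwhile with the other finger push the carrier along its lane until its whole block is inside, behind the flap's lip. Then take the fingers away so that the flap springs fully shut behind the block. Only push the carrier, never lift or tip it, keep the flap from striking or rubbing it, and leave the other things on the bench alone.

Things in the scene. Friction and masses are not known exactly. Their poses are not given: they have to be found in the camera images.
- chamber: Fixed fixture: grey base plate 5 mm thick with a straight lane leading into a small blue chamber. Its frame (used below, in mm): x along the lane in the pushing direction, y to the left, z up, z = 0 on the bench; x = 0 at the chamber's mouth, y = 0 under the hinge rod. Base: x -168 to 87, y -78 to 62, top z = 5. Chamber walls up to z = 40, inside x 5 to 75 (back stop at x = 75).
- lane_mouth (a point): Centre of the lane's floor at the chamber's mouth: chamber x 0, y -40, z 5. The lane is 44 mm wide between two rails 5 mm thick that reach z = 19 and run from x = -160 into the chamber.
- hinge_rod (a point): Middle of the flap's hinge rod, chamber x -40, y 0, z 43. The steel rod is 8 mm thick, parallel to the lane (along x) from x = -161 to 80, between two posts 6 mm thick, 16 mm wide and up to z = 50, at x = -164 and 83.
- flap (a joint): Spring flap's angle about the hinge rod, rad: 0 shut, 0.75 at its open stop. A preloaded spring shuts it; 0.65 takes about 5 to 8 N down on the press plate 26 mm from the rod. Pressing the press plate (left of the rod) swings the cover and lip (right of it) up off the lane. The lip clears the carrier's block above about 0.48 rad, safely at 0.6 to 0.7.
- lip (a point): Middle of the lower front edge of the flap's lip, moves with the flap (shut: chamber x 0, y -44, z 18.5). The lip, x 0 to 4, y -66 to -22, hangs from the front of the flap's flat cover (x 0 to 80, y -67 to -1, 3 mm thick, z 42 to 45 shut). Shut, it bars the block (top z = 31) but clears the neck (top z = 14). At 0.65 rad the cover's free edge is at z = 86.
- press_plate (a point): Middle of the top face of the flap's press plate (chamber x -95, y 28), moves with the flap. Plate: x -160 to -30, y 0 to 46, 4 mm thick, top z = 45 when shut. A finger can slide along it while pressing. At flap angle A its top at chamber y is at z = 43 + 2/cos(A) - y*tan(A) mm: z = 26 at y = 26 for A = 0.65.
- carrier: Loose steel gauge carrier, 0.4 kg, 100 long, in the lane; origin at its underside (z = 5) under the block's front face (nose), x forward, z up. From the nose back: block 45 long, 40 wide, 26 high; neck 45 long, 14 wide, 9 high; push plate 10 thick, 40 wide, 50 high. Nose starts at chamber x -35 to -12; block wholly inside at 50 to 75. The push plate then stays outside, the lip over the neck.
- carrier_back (a point): Centre of the back face of the carrier's push plate, where it is pushed: 100 mm behind the nose, 25 mm above the carrier's underside (z = 30; plate from z = 5 to 55).
- oil: Bystander: small oil bottle, 38 mm diameter, 70 mm high, left of the fixture; origin at the centre of its underside.
- ring_gauge: Bystander: steel ring, 56 mm outside, 22 mm high, left of the fixture; origin at the centre of its underside.
- magnifier: Bystander: black hand magnifier lying flat, 80 mm round, handle 100 mm towards its -x, 12 mm high, left of the fixture; origin at the lens centre, underside.
- case: Bystander: open wooden case with small gauge blocks, 170 x 75 x 33 mm, right of the fixture; origin at the centre of its underside.
Things that resemble listed ones, but are neither listed nor needed, are in the scene too. Leave any green, purple or red look-alike of the carrier alone.

How it is judged:
On the way, in this order (a step that is already met when the one before it is completed fails the run):
1. the flap is held open by a finger, the carrier's block still outside (value of joint flap above 0.42 rad and contact force between the fingers and flap above 0.3 N and x of carrier in the frame of chamber below 0 m), for 0.1 s.
2. the block is being pushed by a finger under the flap while a finger still holds the flap open (value of joint flap above 0.42 rad and contact force between the fingers and flap above 0.3 N and x of carrier in the frame of chamber between 0.01 and 0.048 m and contact force between the fingers and carrier above 0.1 N).
3. the block is wholly inside with the flap still held open (value of joint flap above 0.42 rad and contact force between the fingers and flap above 0.3 N and x of carrier in the frame of chamber above 0.0495 m), for 0.05 s.
At the end, for the whole second after the job is handed in: The block is wholly inside the chamber (nose at least 49.5 mm past the lip's front face), the carrier flat on the base and at rest, the flap shut behind it (under 0.05 rad) (x of carrier in the frame of chamber between 0.0495 and 0.08 m and z of carrier in the frame of chamber below 0.009 m and angle between carrier's own z axis and vertical below 0.06 rad and value of joint flap below 0.05 rad and linear speed of carrier below 0.02 m/s); the robot touches nothing.
It fails at once if the carrier is lifted (more than 10 mm) or tipped (more than 0.2 rad) (z of carrier in the frame of chamber above 0.015 m or angle between carrier's own z axis and vertical above 0.2 rad).
It fails at once if the flap strikes or rubs the carrier (over 3 N) (contact force between carrier and flap above 3 N).
It fails at once if a bystander is moved (more than 20 mm) (distance of any of oil, ring_gauge, magnifier, case from where it was at the start of the episode above 0.02 m).
It also fails if it takes over 37 s, if anything falls off the work surface, if the arm or the gripper's body presses on something with over 40 N, if the wrist force passes 120 N, or if a joint passes its speed limit or range.

## Robot

A 7-joint arm with a two-finger parallel gripper is mounted at the origin on the work surface. World frame = base frame: x ahead of the robot, y to its left, z up, the work surface at z = 0. Lengths are in m, angles in rad, forces in N, time in s.
With the tool pointing down it reaches from about 0.425 to 0.925 m from the base axis. Payload 6.8 kg.
Tool frame: the origin (TCP) lies on the front face of the gripper's body, between the roots of the fingers; the fingertips stand 73 mm ahead of it and the grasp point (between the pads) lies 54 mm ahead of it (env.nose_length is the distance from the TCP to the fingertips, in m); z points along the fingers, y is the direction in which the jaws open and shut (so a half turn about z gives the same grasp; the last joint's range is limited). The gripper opens to 85 mm and grips with 20 to 120 N. Pads are 22 mm wide; open, the fingers measure 114 mm over their backs; the gripper's body (76 mm by 85 mm) begins 54 mm behind the grasp point. The pads swing forward as they close: fully open they stand 13 mm farther back than shut.
Start: joints at [1.099, 0.477, 0.022, 1.555, -0.011, 1.109, -0.083], TCP at [0.24, -0.631, 0.304] pointing down, gripper open.
Joint ranges: [-2.96, 2.96], [-0.34, 2.1], [-1.41, 1.46], [0.24, 2.44], [-1.37, 4.51], [0.17, 1.92], [-2.96, 2.96]. Speed limits (rad/s): [2.39, 2.39, 3.14, 3.14, 3.14, 3.14, 3.14].

## Interface

Orientations are given as a unit quaternion [w, x, y, z].
In Python, from cell import env, kin, camera, calibration, job gives the robot as it stands. The module is installed in compiled form; this text tells all that it offers. Calls block until the motion is done:
- env.reach(position, orientation): joint-space move of the TCP to a pose.
- env.movel(position, velocity=0.15, rot=None, stop_force=None): straight line of the TCP; rot=None keeps the orientation; velocity is the mean speed in m/s. With stop_force (N) it stops when the force on the tool has changed by that much, and returns True; else False.
- env.goto_joints(angles): joint-space move.
- env.grip(opening, f_grip=None): finger opening in m; f_grip is the grip in N (None keeps the last); returns when the fingers have stopped.
- env.dwell(seconds).
- kin.inverse_kinematics(position, orientation): joint angles nearest the present ones, or None.
- env.get_state(): the state.
- camera(name): name is "side" or "top"; returns (picture, depth): 384x512x3 uint8, blue, green, red; 384x512 float32, m along the optical axis (not along the pixel's ray), 0 where there is no reading.
- calibration(name): a dict with "fx", "fy", "cx", "cy" (pixels), "rvec" (rotation vector, rad) and "tvec" (3), from world to camera coordinates, as OpenCV has them. Camera axes: x right, y down, z forward; pixel columns grow to the right and rows downward; lengths in m; the calibration is good to about 2 mm. A picture is of the moment at which its call begins. calibration takes no time and is no camera call.
A pose or a line that the arm cannot do raises env.PlanningError and nothing moves.
- job.job_done(): hands the job in, once; it reports no verdict.
The state is a dict: "time": time; "qpos": joint angles; "joint_velocities": joint speeds; "joint_torque": joint torques, N m; "tcp_pos": TCP position; "orientation": TCP orientation; "force": force on the tool from outside, world axes, zero at the start; "torque": the same for the moment, N m; "opening": finger opening in m.
Only numpy, scipy, OpenCV 4.12 (cv2) and the standard library are available. Lean on these libraries where they do the work, as an engineer would, in place of code of your own. Each camera call takes 0.05 s, during which the arm holds its last target.

## Working session

There is one attempt and no reset: what is moved stays moved. The work goes in short steps, each a Python script; the robot and the scene stay as the last script left them, time stands still between calls to the robot, and variables do not carry over. Pictures are saved under pics/ and viewed, and the job is handed in when it is done.

```bash
mkdir -p pics; ls; python3 - <<'E'
from cell import env, kin, camera, calibration, job
import cv2, numpy as np
for n in ("side","top"):
    p,d=camera(n); cv2.imwrite(f"pics/{n}0.png",p); np.save(f"pics/{n}0d.npy",d); np.save(f"pics/{n}0.npy",p)
    c=calibration(n); R=cv2.Rodrigues(np.array(c["rvec"]))[0]; t=np.array(c["tvec"]).ravel()
    print(n,c,"pos",-R.T@t)
s=env.get_state(); print(s["time"],s["tcp_pos"],s["orientation"],s["opening"],s["force"])
E
```

```text
pics
side {'fx': 433.1770224171566, 'fy': 433.1770224171566, 'cx': 252.2675085023593, 'cy': 196.412023272624, 'rvec': array([ 0.06729776, -2.93841779,  1.04642979]), 'tvec': array([0.59953451, 0.00138857, 1.07031318])} pos [0.5615422  0.7032694  0.83372439]
top {'fx': 449.32486889601245, 'fy': 449.32486889601245, 'cx': 262.74055954918083, 'cy': 203.59344541553003, 'rvec': array([ 2.18311508, -2.17438633,  0.07218717]), 'tvec': array([0.06932387, 0.6107178 , 0.98082405])} pos [0.53500741 0.0626147  1.02452151]
0.1 [ 0.24002714 -0.63042444  0.30302141] [-8.14085333e-04  9.83502667e-01  1.80891663e-01 -2.16159929e-04] 0.0853640991656713 [-0.39455734  0.84743122 -0.50252018]
```

View pics/side0.png

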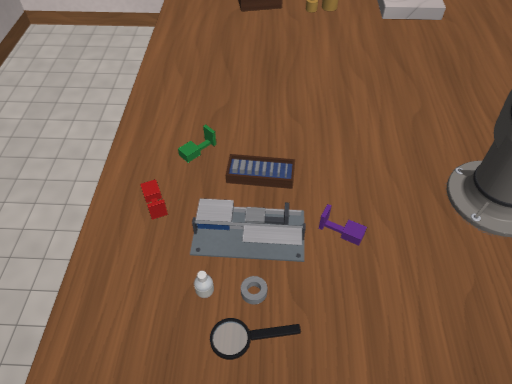

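View pics/top0.png

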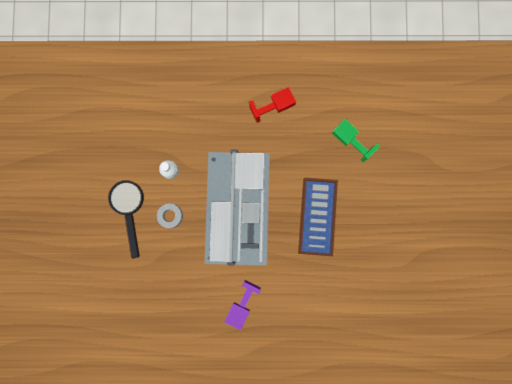

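```bash
cat > h.py <<'E'
import numpy as np, cv2
from cell import calibration
def cam(n):
    c=calibration(n); K=np.array([[c["fx"],0,c["cx"]],[0,c["fy"],c["cy"]],[0,0,1]])
    R=cv2.Rodrigues(np.array(c["rvec"]))[0]; t=np.array(c["tvec"]).ravel(); return K,R,t
def ray(n,uv,z):
    K,R,t=cam(n); uv=np.atleast_2d(np.array(uv,float)); d=np.c_[uv,np.ones(len(uv))]@np.linalg.inv(K).T@R
    o=-R.T@t; return o+d*((z-o[2])/d[:,2])[:,None]
def cloud(n,d):
    K,R,t=cam(n); v,u=np.mgrid[:d.shape[0],:d.shape[1]]
    P=np.stack([(u-K[0,2])/K[0,0]*d,(v-K[1,2])/K[1,1]*d,d],-1)
    return (P-t)@R
def proj(n,P):
    K,R,t=cam(n); q=(np.atleast_2d(P)@R.T+t)@K.T; return q[:,:2]/q[:,2:]
E
python3 - <<'E'
import numpy as np,cv2
from h import *
p=np.load("pics/top0.npy"); a=cv2.resize(p[140:275,190:290],None,fx=6,fy=6,interpolation=cv2.INTER_CUBIC)[:,:]
s=np.load("pics/side0.npy"); b=cv2.resize(s[190:270,180:320],None,fx=5.7,fy=5.7,interpolation=cv2.INTER_CUBIC)
cv2.imwrite("pics/topc.png",cv2.resize(a,None,fx=.74,fy=.74)); cv2.imwrite("pics/sidec.png",b)
C=cloud("top",np.load("pics/top0d.npy"))
# heights map along some rows
for v in range(145,272,5): print(v,(C[v,200:276:4,2]*1000).round().astype(int))
print(C[100,50],C[300,400])
E
```

```text
145 [-2  3  0 -1  0  1  1  0  2  3  1  2  3  0  0 -1 -1  4 -1]
150 [-2 -1  1 -1  2  1 -3  1 50 50  2  0  3 -2 -3  0 -2 -1  1]
155 [ 2 -1  5  3  3  4  2  6 45 42 41 42 46 43 43 48  6  5  1]
160 [-2 -4  3  5  2  4  8  8 46 45 43 43 45 46 43 48  7  5  0]
165 [ 1 -1  4  6  5  6  6  6 47 46 48 46 42 46 40 46  4  2  2]
170 [ 0  1  5  8  8  8  4  8 45 45 44 49 43 40 44 43  5  5  1]
175 [-1 -2  5  7  9  4  5  5 46 43 45 45 42 48 43 45  6  5 -1]
180 [-2  1  6  4  4  5  5  5 46 44 43 44 46 42 46 46  5  5 -2]
185 [-1 -2  5  2  4  7  7  3 45 46 46 46 46 50 43 43  2 -1  2]
190 [ 0  1  5  6  4  4  5  2 46  6 22  6  4  3  5  8  7  0  1]
195 [-3 -3  5  4  4  3  4  5 46  8 19  3  6  2  2  1  7  2  0]
200 [ 0  0  4  4  3  2  5  5 49  2 22  6  6  5  5  4  5 -3  0]
205 [ 2 -3  8 47 46 42 44 47 48  6 18 34 30 31 32  4  3 -1  1]
210 [ 0 -1  4 50 42 45 44 48 47  6 21 32 32 33 32  5  3  0 -1]
215 [  -1   -3    2   46   44   47   47   49   50    5   18   31   33   28
   30    6    5 1025   -2]
220 [ 1  0  7 46 46 49 45 49 46  5 20 34 31 30 31 21  5  1 -2]
225 [ 1  2  4 44 44 44 47 44 45  3 21  3 16 13  5 19  7  1  1]
230 [-3  1  4 44 47 43 46 47 45  4 17  2 14 15  4 18  8  0 -3]
235 [ 2 -4  5 45 44 47 45 45 44  7 13  4 15 15  8 18  6 -1  2]
240 [ 4 -3  7 45 47 46 44 44 44  5  8  5 15 14  6 19  6  2  1]
245 [ 0  1  7 45 46 44 47 42 45  0 53 52 56 53 54 19  2  0  1]
250 [-4 -2  6 45 45 46 44 46 43  2  7  6  3  7  3 17  3 -3 -2]
255 [ 1  0  6 45 48 43 44 42 46  4  6  7  4  4  6 18  4 -1  2]
260 [-4  2  2 47 41 46 47 44 43  3  7  5  5  4  4 20  4  0  0]
265 [-2  1 -2  1 -2  2 -1  2  0 -2  1  0  3 -1 -1  1 -2  0  2]
270 [ 2  5  3  2 -2 -2 -1 -2 -3 -1  1  3 -3  1 -3  2  0  0 -1]
[ 8.53292545e-01  5.70466049e-01 -4.44962600e-04] [ 0.39611201 -0.23751929 -0.00169195]
```

View pics/topc.png

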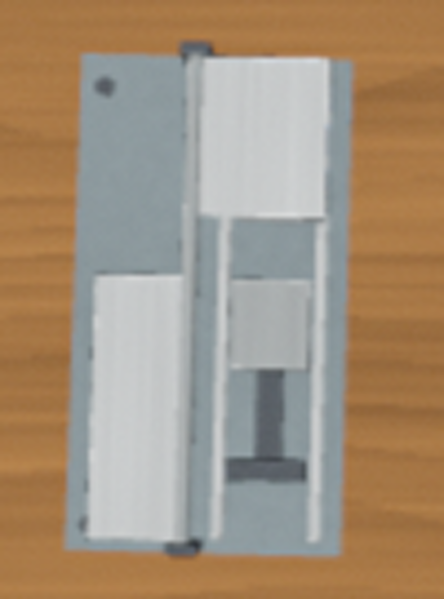

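View pics/sidec.png

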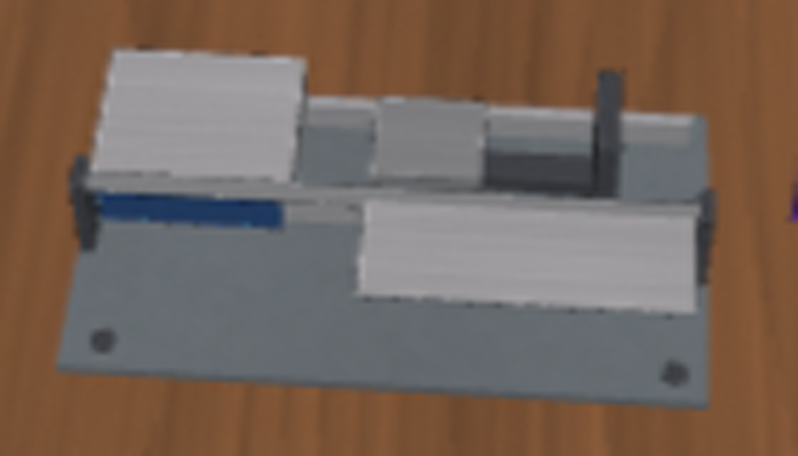

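```bash
cat > fit.py <<'E'
import numpy as np,cv2
from h import *
from scipy.optimize import least_squares
p=np.load("pics/top0.npy").astype(int)
m=((p[...,0]-p[...,2])>-15).astype(np.uint8)
m[:, :185]=0; m[:,290:]=0; m[:140]=0; m[275:]=0
n,l,st,_=cv2.connectedComponentsWithStats(m); i=1+np.argmax(st[1:,4]); print(st[i])
m=(l==i).astype(np.uint8)
c=max(cv2.findContours(m,cv2.RETR_EXTERNAL,cv2.CHAIN_APPROX_NONE)[0],key=len)[:,0,:].astype(float)
# sub-pixel edges: b-r profile crossing along outward normal
cen=c.mean(0); s=(p[...,0]-p[...,2]).astype(np.float32)
r=cv2.minAreaRect(c.astype(np.float32)); print(r)
B=cv2.boxPoints(r)
B=B[np.argsort(np.arctan2(*(B-B.mean(0)).T[::-1]))] # TL,TR,BR,BL
L=[]
for k in range(4):
    a,b=B[k],B[(k+1)%4]; d=(b-a)/np.linalg.norm(b-a); nn=np.array([d[1],-d[0]])
    if nn@(a-B.mean(0))<0: nn=-nn
    pts=[]
    for f in np.linspace(.06,.94,60):
        q=a+f*(b-a); tt=np.arange(-6,6,.1); xy=(q+np.outer(tt,nn)).astype(np.float32)
        v=cv2.remap(s,xy[:,:1],xy[:,1:],cv2.INTER_LINEAR).ravel()
        lo,hi=np.median(v[-25:]),np.median(v[35:50]) if False else np.median(v[:25])
        j=np.where(v<(lo+hi)/2)[0]
        if len(j): pts.append(xy[j[0]])
    w=ray("top",pts,0.005)[:,:2]
    for it in range(4):
        vx,vy,x0,y0=cv2.fitLine(w.astype(np.float32),cv2.DIST_HUBER,0,1e-4,1e-4).ravel()
        e=(w-[x0,y0])@np.array([-vy,vx]); w=w[abs(e)<max(.0015,2*np.median(abs(e)))]
    L.append((np.array([x0,y0]),np.array([vx,vy]))); print(k,len(w),np.degrees(np.arctan2(vy,vx)),x0,y0,abs(e).mean())
cor=[]
for k in range(4):
    (a,d),(b,e)=L[k-1],L[k]; t=np.linalg.solve(np.c_[d,-e],b-a); cor.append(a+t[0]*d)
cor=np.array(cor); print("corners TL TR BR BL",cor.round(4)); print(np.linalg.norm(np.roll(cor,-1,0)-cor,axis=1))
E
python3 fit.py
```

```text
[ 205  150   64  115 6833]
((236.62481689453125, 207.1313934326172), (61.33881378173828, 114.19324493408203), 1.4688007831573486)
0 51 89.21906 0.7305457 0.13466504 0.0001864991022977037
1 60 -1.1510142 0.6022943 0.060265023 0.0001642093298361938
2 60 88.87198 0.47415608 0.12485881 0.00025292604463924076
3 60 -1.2546539 0.5723848 0.20198339 0.00015960071417855972
corners TL TR BR BL [[0.7314 0.1985]
 [0.7295 0.0577]
 [0.4729 0.0629]
 [0.4757 0.2041]]
[0.14080416 0.2566131  0.14126387 0.25576076]
```

```bash
cat >> fit.py <<'E'
M=np.array([[87,62],[87,-78],[-168,-78],[-168,62]])/1000
mc,cc=M.mean(0),cor.mean(0); U,_,Vt=np.linalg.svd((M-mc).T@(cor-cc)); Rz=(U@Vt).T
yaw=np.arctan2(Rz[1,0],Rz[0,0]); o=cc-Rz@mc; print("yaw",np.degrees(yaw),"origin",o,"res",((Rz@M.T).T+o-cor)*1000)
np.save("frame.npy",np.array([o[0],o[1],yaw]))
def W(P): P=np.atleast_2d(P)/1000; return np.c_[(Rz@P[:,:2].T).T+o,P[:,2]]
def C(P): return np.c_[(Rz.T@(P[:,:2]-o).T).T,P[:,2]]*1000
D=cloud("top",np.load("pics/top0d.npy")); Q=C(D.reshape(-1,3)).reshape(D.shape)
# push plate: z>50 in lane; block z 26..38
def sel(zl,zh,x0,x1,y0,y1):
    return (Q[...,2]>zl)&(Q[...,2]<zh)&(Q[...,0]>x0)&(Q[...,0]<x1)&(Q[...,1]>y0)&(Q[...,1]<y1)
for nm,a in dict(plate=(47,62,-150,-85,-75,-12),block=(25,38,-100,-3,-75,-12),cover=(38,52,-10,95,-80,-8),press=(39,52,-168,-20,8,60),rod=(39,52,-150,70,-5,5)).items():
    k=sel(*a); 
    print(nm,k.sum(),"x",np.percentile(Q[k][:,0],[1,5,50,95,99]).round(1),"y",np.percentile(Q[k][:,1],[1,5,50,95,99]).round(1),"z",np.median(Q[k][:,2]).round(1))
p=np.load("pics/top0.npy");s=np.load("pics/side0.npy")
pts=[(87,62,5),(87,-78,5),(-168,-78,5),(-168,62,5),(0,0,43),(-40,0,43),(0,-67,45),(0,-1,45),(80,-67,45),(-160,46,45),(-30,46,45),(-160,4,45),(-160,-18,19),(-160,-62,19),(80,0,47),(-161,0,47)]
for n,im,(r0,r1,c0,c1) in(("top",p,(140,275,190,290)),("side",s,(190,270,180,320))):
    f=5 if n=="side" else 4.4
    z=cv2.resize(im[r0:r1,c0:c1],None,fx=f,fy=f,interpolation=cv2.INTER_CUBIC)
    for u,v in proj(n,W(pts)): cv2.circle(z,(int((u+.5-c0)*f),int((v+.5-r0)*f)),3,(0,0,255),-1)
    cv2.imwrite(f"pics/{n}ov.png",z)
E
python3 fit.py
```

```text
[ 205  150   64  115 6833]
((236.62481689453125, 207.1313934326172), (61.33881378173828, 114.19324493408203), 1.4688007831573486)
0 51 89.21906 0.7305457 0.13466504 0.0001864991022977037
1 60 -1.1510142 0.6022943 0.060265023 0.0001642093298361938
2 60 88.87198 0.47415608 0.12485881 0.00025292604463924076
3 60 -1.2546539 0.5723848 0.20198339 0.00015960071417855972
corners TL TR BR BL [[0.7314 0.1985]
 [0.7295 0.0577]
 [0.4729 0.0629]
 [0.4757 0.2041]]
[0.14080416 0.2566131  0.14126387 0.25576076]
yaw -1.1451933068171032 origin [0.64304286 0.13798255] res [[-0.15118664 -0.26901337]
 [-1.03014471  0.55003876]
 [ 0.58212822  0.49172613]
 [ 0.59920313 -0.77273661]]
plate 82 x [-129.8 -128.4 -125.3 -121.1 -119.8] y [-59.2 -57.2 -40.  -22.4 -20.4] z 54.0
block 362 x [-73.6 -72.6 -52.9 -32.9 -30.8] y [-59.4 -58.7 -39.7 -21.9 -21. ] z 30.8
cover 957 x [ 0.6  3.3 39.2 75.5 78.5] y [-66.  -63.7 -37.4 -11.   -8.8] z 44.6
press 1043 x [-158.1 -153.5  -95.4  -36.3  -31.7] y [ 8.4 10.  27.1 44.6 46.2] z 44.9
rod 401 x [-146.5 -137.8  -42.    58.2   66.6] y [-4.6 -3.5  0.2  4.4  4.8] z 45.8
```

View overlay.

View pics/topov.png

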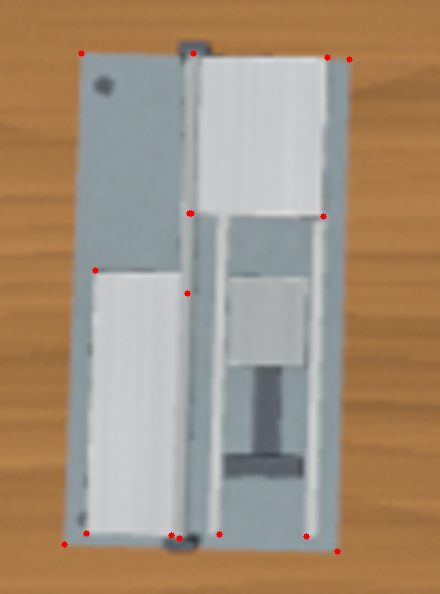

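View pics/sideov.png

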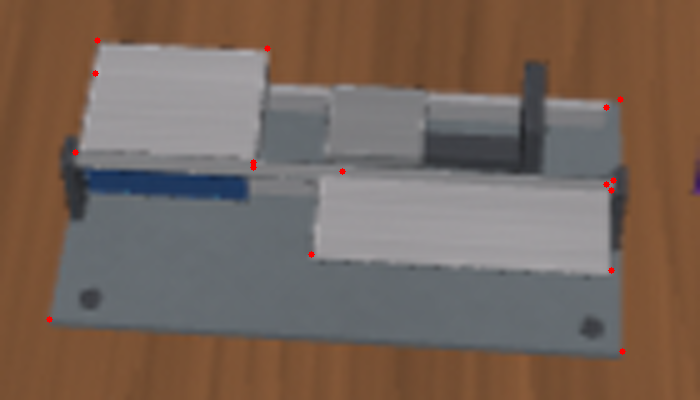

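```bash
cat > mv.py <<'E'
import numpy as np
from scipy.spatial.transform import Rotation as Ro
from cell import env,kin,camera,calibration,job
ox,oy,yaw=np.load("frame.npy")
def W(x,y,z):
    c,s=np.cos(yaw),np.sin(yaw); x,y,z=x/1e3,y/1e3,z/1e3
    return [ox+c*x-s*y,oy+s*x+c*y,z]
def Cf(P):
    c,s=np.cos(yaw),np.sin(yaw); d=np.array(P[:2])-[ox,oy]; return np.array([c*d[0]+s*d[1],-s*d[0]+c*d[1],P[2]])*1e3
# tool z down, tool y along +-chamber y
q=(Ro.from_euler('z',yaw)*Ro.from_euler('x',np.pi)).as_quat(); QA=[q[3],q[0],q[1],q[2]]
q=(Ro.from_euler('z',yaw+np.pi)*Ro.from_euler('x',np.pi)).as_quat(); QB=[q[3],q[0],q[1],q[2]]
def st(tag=""):
    s=env.get_state(); print(tag,"t",round(s["time"],2),"tcp_ch",Cf(s["tcp_pos"]).round(1),"F",np.round(s["force"],1),"op",round(s["opening"],4)); return s
E
python3 - <<'E'
from mv import *
print(env.nose_length)
for Q,n in((QA,"A"),(QB,"B")):
  for x,z in((-146,200),(-146,100),(-55,100),(-55,200)):
    j=kin.inverse_kinematics(W(x,-7,z),Q); print(n,x,z,W(x,-7,z),None if j is None else np.round(j,2))
E
```

```text
0.0726
A -146 200 [np.float64(0.4969321229377087), np.float64(0.13390191627732817), 0.2] [ 0.08  0.41 -0.57  2.    0.3   0.82 -2.25]
A -146 100 [np.float64(0.4969321229377087), np.float64(0.13390191627732817), 0.1] [-0.09  0.54 -0.36  2.06  0.33  0.59 -2.27]
A -55 100 [np.float64(0.5879139464789366), np.float64(0.13208318454535964), 0.1] [-0.08  0.64 -0.33  1.86  0.3   0.7  -2.17]
A -55 200 [np.float64(0.5879139464789366), np.float64(0.13208318454535964), 0.2] [ 0.05  0.52 -0.5   1.8   0.31  0.9  -2.18]
B -146 200 [np.float64(0.4969321229377087), np.float64(0.13390191627732817), 0.2] [ 0.45  0.58 -1.08  1.98  0.63  0.96  0.61]
B -146 100 [np.float64(0.4969321229377087), np.float64(0.13390191627732817), 0.1] [ 0.12  0.6  -0.63  2.05  0.57  0.67  0.66]
B -55 100 [np.float64(0.5879139464789366), np.float64(0.13208318454535964), 0.1] [ 0.19  0.73 -0.71  1.84  0.64  0.82  0.71]
B -55 200 [np.float64(0.5879139464789366), np.float64(0.13208318454535964), 0.2] [ 0.26  0.61 -0.81  1.79  0.52  0.98  0.8 ]
```

```bash
python3 - <<'E'
from mv import *
import cv2
env.grip(0.0575,20); st("grip")
env.reach(W(-149,-4,200),QB); s=st("above"); print(np.round(s["qpos"],2))
for n in("side","top"):
    p,d=camera(n); cv2.imwrite(f"pics/{n}1.png",p); np.save(f"pics/{n}1d.npy",d)
    if n=="side": cv2.imwrite("pics/side1c.png",cv2.resize(p[100:290,160:400],None,fx=3,fy=3,interpolation=cv2.INTER_CUBIC))
E
```

```text
grip t 0.49 tcp_ch [-387.4 -776.7  303.9] F [-0.8  0.6  0.5] op 0.0574
above t 3.36 tcp_ch [-148.6   -4.9  199.9] F [ 0.3 -0.1  0.2] op 0.0574
[ 0.45  0.59 -1.09  1.98  0.64  0.97  0.59]
```

View pics/side1c.png

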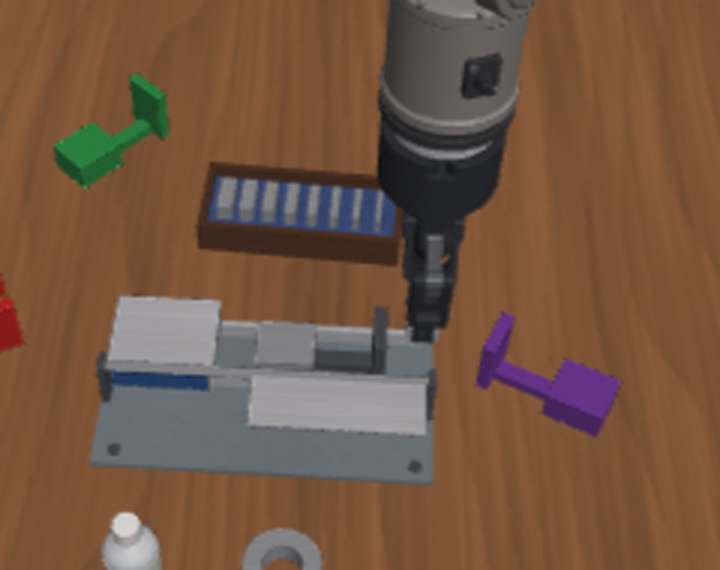

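View pics/top1.png

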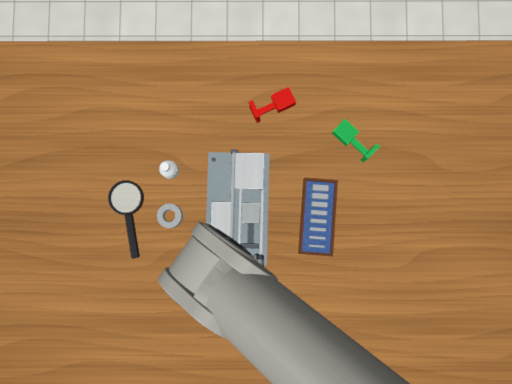

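```bash
python3 - <<'E'
from mv import *
from h import *
C=cloud("side",np.load("pics/side1d.npy")); 
c,s=np.cos(yaw),np.sin(yaw)
X=C[...,0]-ox;Y=C[...,1]-oy; Q=np.stack([c*X+s*Y,-s*X+c*Y,C[...,2]],-1)*1e3
for v in range(180,218,2):
    r=Q[v,285:325]; k=(r[:,2]>70)&(abs(r[:,0]+149)<60)
    if k.any(): print(v,k.sum(),"x",r[k,0].min().round(),r[k,0].max().round(),"y",np.percentile(r[k,1],[5,50,95]).round(),"z",np.percentile(r[k,2],[5,50,95]).round())
E
```

```text
180 19 x -166.0 -93.0 y [19. 33. 89.] z [220. 237. 300.]
182 18 x -165.0 -133.0 y [20. 36. 39.] z [216. 235. 238.]
184 18 x -165.0 -133.0 y [21. 35. 43.] z [211. 228. 237.]
186 16 x -166.0 -134.0 y [-34.  25.  46.] z [142. 210. 235.]
188 19 x -166.0 -133.0 y [19. 25. 51.] z [198. 205. 236.]
190 19 x -166.0 -132.0 y [28. 54. 57.] z [201. 234. 236.]
192 17 x -161.0 -135.0 y [30. 60. 62.] z [197. 235. 236.]
194 15 x -161.0 -138.0 y [52. 63. 64.] z [220. 232. 234.]
196 16 x -161.0 -137.0 y [46. 63. 64.] z [205. 227. 228.]
198 15 x -160.0 -137.0 y [49. 63. 63.] z [204. 221. 222.]
200 16 x -161.0 -136.0 y [35. 60. 62.] z [180. 212. 214.]
202 14 x -160.0 -93.0 y [ 50.  60. 237.] z [193. 206. 427.]
204 14 x -161.0 -137.0 y [50. 52. 59.] z [186. 189. 199.]
206 15 x -161.0 -93.0 y [ 53.  55. 210.] z [185. 188. 386.]
208 14 x -160.0 -138.0 y [44. 56. 57.] z [166. 182. 184.]
210 12 x -160.0 -139.0 y [29. 37. 39.] z [141. 152. 154.]
212 11 x -159.0 -139.0 y [30. 36. 39.] z [135. 144. 147.]
```

```bash
python3 - <<'E'
from mv import *
env.movel(W(-149,-4,122),0.1); env.dwell(.15); st("122")
r=env.movel(W(-149,-4,100),0.02,stop_force=1.5); s=st(f"contact {r}")
E
```

```text
122 t 4.54 tcp_ch [-148.6   -3.9  122.6] F [ 0.1  0.2 -0.2] op 0.0574
contact True t 5.15 tcp_ch [-148.9   -4.   112.1] F [ 1.4 -1.2  3.5] op 0.0574
```

```bash
python3 - <<'E'
from mv import *
from h import *
env.movel(W(-149,-4,94),0.06); env.dwell(.1); st("pressed")
p,d=camera("side"); cv2.imwrite("pics/side2c.png",cv2.resize(p[140:290,160:360],None,fx=3.8,fy=3.8,interpolation=cv2.INTER_CUBIC)); np.save("pics/side2d.npy",d)
pt,dt=camera("top")
for n,D in(("side",d),("top",dt)):
    C=cloud(n,D); c,s=np.cos(yaw),np.sin(yaw)
    X=C[...,0]-ox;Y=C[...,1]-oy; Q=np.stack([c*X+s*Y,-s*X+c*Y,C[...,2]],-1)*1e3
    k=(Q[...,0]>8)&(Q[...,0]<72)&(Q[...,1]<-10)&(Q[...,1]>-70)&(Q[...,2]>44)&(Q[...,2]<110)
    if k.sum()>20:
        a=np.polyfit(Q[k][:,1],Q[k][:,2],1); print(n,"cover",k.sum(),"angle",np.arctan(-a[0]).round(3),"zmax",np.percentile(Q[k][:,2],99).round(1))
    k=(Q[...,0]>-120)&(Q[...,0]<-40)&(Q[...,1]>8)&(Q[...,1]<42)&(Q[...,2]>8)&(Q[...,2]<50)
    if k.sum()>20:
        a=np.polyfit(Q[k][:,1],Q[k][:,2],1); print(n,"press",k.sum(),"angle",np.arctan(-a[0]).round(3))
    k=(Q[...,0]>-128)&(Q[...,0]<-5)&(Q[...,1]>-58)&(Q[...,1]<-22)&(Q[...,2]>26)&(Q[...,2]<37)
    print(n,"block x",np.percentile(Q[k][:,0],[2,98]).round(1) if k.sum()>10 else k.sum())
E
```

```text
pressed t 5.7 tcp_ch [-148.8   -3.2   94.5] F [0.4 0.8 5.6] op 0.0575
side cover 660 angle 0.626 zmax 83.6
side press 620 angle 0.631
side block x [-83.1 -31.3]
top cover 579 angle 0.625 zmax 85.3
top press 309 angle 0.642
top block x [-73.4 -31.1]
```

View pics/side2c.png

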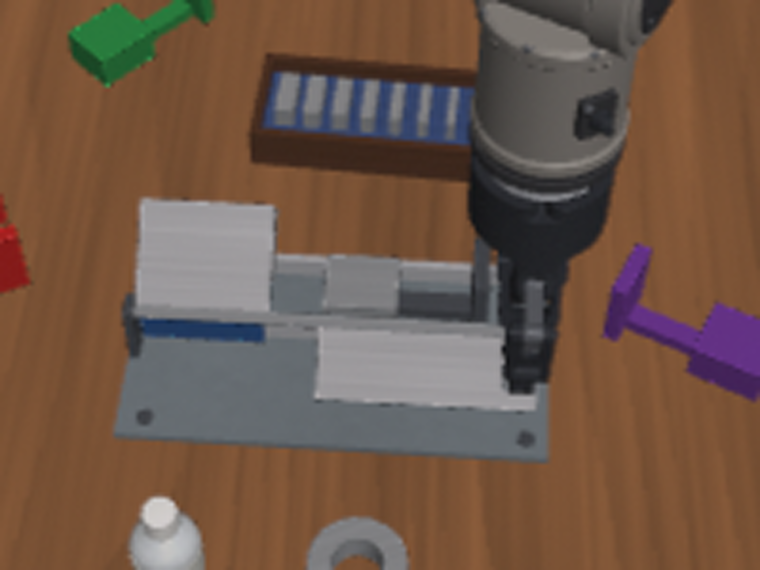

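```bash
cat > look.py <<'E'
from mv import *
from h import *
def look(tag):
  for n in("side","top"):
    p,D=camera(n); 
    if n=="side": cv2.imwrite(f"pics/side{tag}c.png",cv2.resize(p[140:290,160:360],None,fx=3.8,fy=3.8,interpolation=cv2.INTER_CUBIC))
    C=cloud(n,D); c,s=np.cos(yaw),np.sin(yaw)
    X=C[...,0]-ox;Y=C[...,1]-oy; Q=np.stack([c*X+s*Y,-s*X+c*Y,C[...,2]],-1)*1e3
    k=(Q[...,0]>8)&(Q[...,0]<72)&(Q[...,1]<-10)&(Q[...,1]>-70)&(Q[...,2]>40)&(Q[...,2]<110)
    if k.sum()>20:
        a=np.polyfit(Q[k][:,1],Q[k][:,2],1); print(n,"cover",k.sum(),"angle",np.arctan(-a[0]).round(3),"zmax",np.percentile(Q[k][:,2],99).round(1))
    k=(Q[...,0]>-150)&(Q[...,0]<-5)&(Q[...,1]>-58)&(Q[...,1]<-22)&(Q[...,2]>26)&(Q[...,2]<37)
    print(n,"block x",np.percentile(Q[k][:,0],[2,98]).round(1) if k.sum()>10 else k.sum())
    k=(Q[...,0]>-140)&(Q[...,0]<-5)&(Q[...,1]>-58)&(Q[...,1]<-22)&(Q[...,2]>48)&(Q[...,2]<60)
    print(n,"plate x",k.sum(),np.percentile(Q[k][:,0],[2,50,98]).round(1) if k.sum()>10 else "")
E
python3 - <<'E'
from look import *
env.movel(W(-149,-4,93.5),0.03)
r=env.movel(W(-118,-4,93.5),0.05,stop_force=25); st(f"part {r}")
look("3")
E
```

```text
part False t 6.82 tcp_ch [-120.6   -2.1   93.6] F [-7.9  3.   7.6] op 0.0575
side cover 657 angle 0.631 zmax 83.6
side block x [-66.  -12.2]
side plate x 8 
top cover 611 angle 0.316 zmax 85.2
top block x [-55.2 -11.2]
top plate x 0
```

View pics/side3c.png

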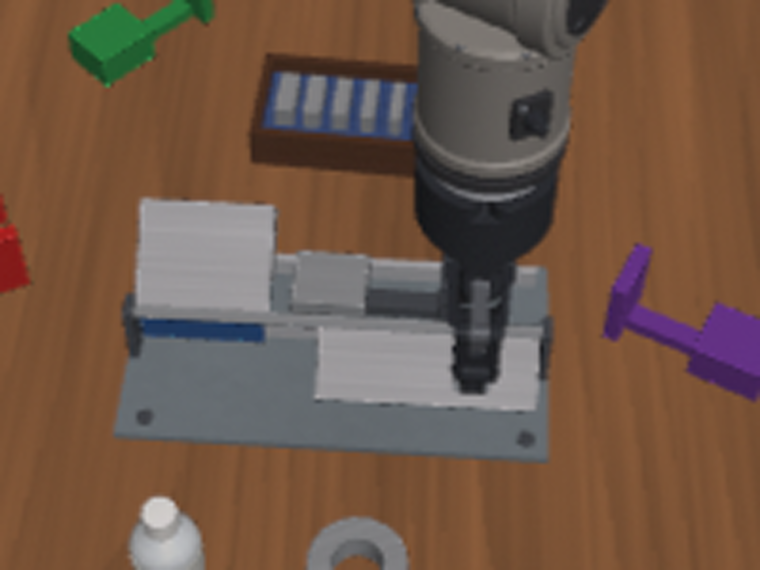

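```bash
python3 - <<'E'
from look import *
r=env.movel(W(-85,-5,93.5),0.05,stop_force=25); st(f"part {r}")
r=env.movel(W(-50,-5,93.5),0.05,stop_force=25); st(f"part {r}")
env.dwell(.1); st()
look("4")
E
```

```text
part False t 7.72 tcp_ch [-87.7  -2.8  93.6] F [-7.8  3.8  7. ] op 0.0575
part False t 8.57 tcp_ch [-52.7  -2.6  93.6] F [-8.1  3.4  7.3] op 0.0573
 t 8.68 tcp_ch [-52.7  -2.6  93.6] F [-7.7  4.1  7.3] op 0.0574
side cover 658 angle 0.629 zmax 84.2
side block x 3
side plate x 1 
top cover 521 angle 0.306 zmax 85.3
top block x 0
top plate x 0
```

View pics/side4c.png

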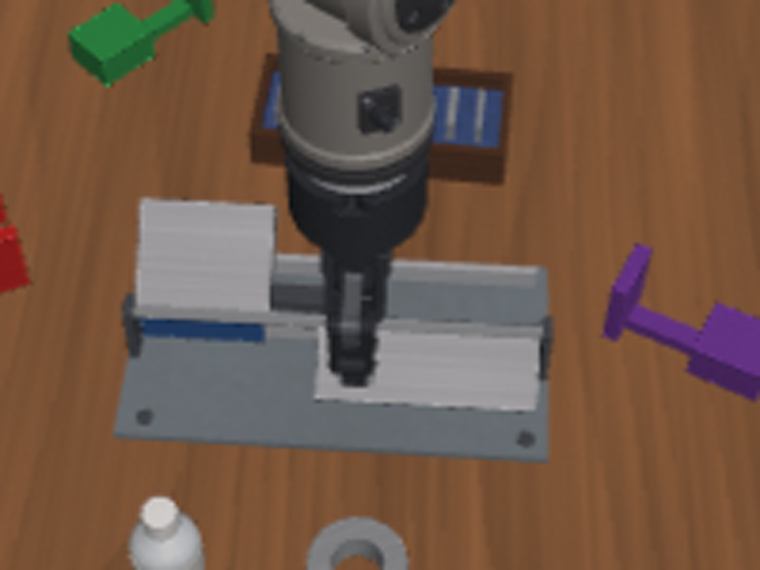

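```bash
python3 - <<'E'
from look import *
env.movel(W(-110,-4,93.5),0.08); st("back")
look("5")
E
```

```text
back t 9.68 tcp_ch [-109.8   -3.7   93.5] F [1.7 3.7 3.1] op 0.0576
side cover 657 angle 0.667 zmax 85.7
side block x 9
side plate x 58 [-43.4 -38.6 -33.5]
top cover 583 angle 0.415 zmax 87.4
top block x 5
top plate x 81 [-42.1 -37.4 -32.9]
```

View pics/side5c.png

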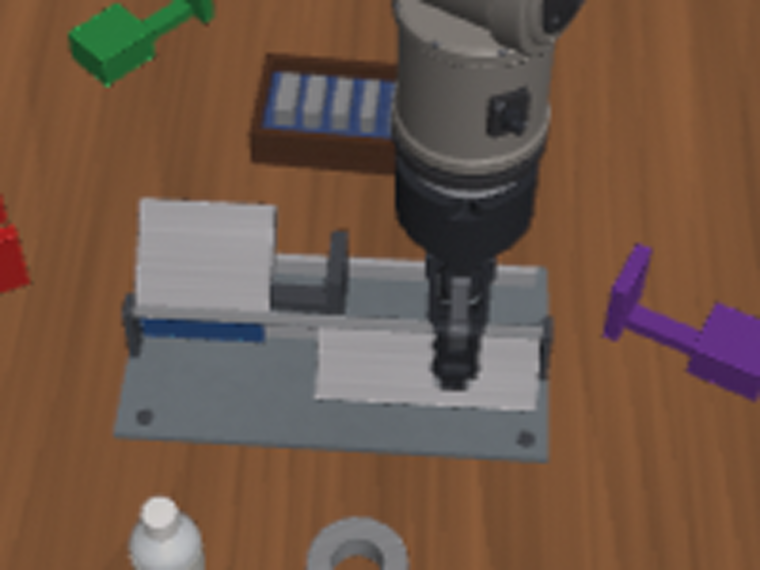

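```bash
python3 - <<'E'
from look import *
env.movel(W(-112,-4,120),0.05); st("up")
env.movel(W(-130,-4,260),0.2); st("clear")
look("6")
p,d=camera("top"); cv2.imwrite("pics/top6.png",p)
E
```

```text
up t 10.46 tcp_ch [-112.5   -5.1  119.3] F [-0.2  0.1  0.7] op 0.0575
clear t 11.32 tcp_ch [-130.4   -4.7  258.8] F [ 0.1  0.6 -0.2] op 0.0575
side cover 538 angle -0.009 zmax 47.3
side block x 6
side plate x 57 [-43.4 -38.4 -33.6]
top cover 738 angle 0.006 zmax 48.7
top block x 6
top plate x 79 [-42.1 -37.4 -32.8]
```

View pics/side6c.png

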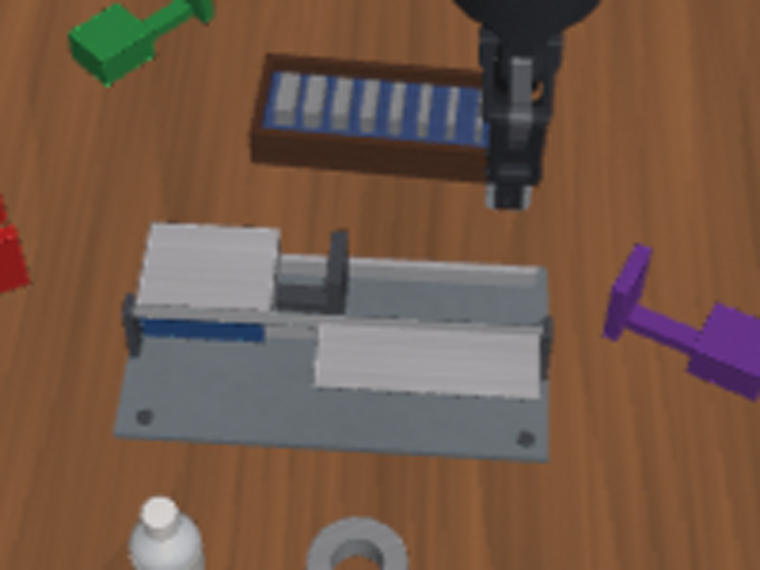

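View pics/top6.png

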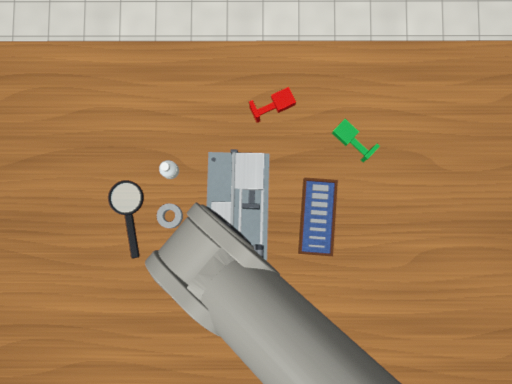

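The side view shows the flap shut, with the push plate standing upright outside at about (338, 270) in the crop. The top view shows the plate at (251, 206) and the bystanders where they were at the start. The gripper is clear of everything, so I'm handing the job in.

```bash
python3 - <<'E'
from cell import env, job
job.job_done(); print(env.get_state()["time"])
E
```

```text
the job is handed in; nothing more can be done
the job is handed in; nothing more can be done
```

The carrier is loaded with the flap shut behind it, and the job is handed in; it reports no verdict. One fingertip pressed the flap's plate down to about 0.63 rad. The other finger pushed the carrier about 88 mm along its lane. I backed the fingers off with the flap still held open, then lifted straight up so the flap sprang shut.

**Last checks, at about 11.4 s on the robot's clock (limit 37 s):**
- **Flap:** both cameras put the cover within 0.01 rad of shut.
- **Carrier:** the push plate's centre is at chamber x of about -37.5 mm, which puts the nose at about 57.5 mm, inside the 49.5 to 80 mm limits. The carrier stands upright.
- **Bystanders:** none had visibly moved.
- **Robot:** the gripper is clear of everything, with tool force near zero.

**Disagreement between readings:** while the flap was held open during the push, the top view's angle for the cover came out at 0.31 to 0.42 rad. The side view gave 0.63 to 0.67. I put this down to stray low points in the top view's depth, because an earlier check that left those points out read 0.63 in both cameras. I did not re-run the top view to confirm.

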